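# Pin the pattern wheel on the strap embosser

## Task

Secure the brass pattern wheel on the hand-cranked strap embosser: take the linchpin (the pin with the big ring) out of the wooden tool rack, feel with light pressure for the cross hole near the end of the upper shaft (how far the shaft stands out varies), and push the pin down through it until its shoulder rests on the shaft. Then swing its ring all the way down over the end of the shaft until it lies against the pin. Never force the pin or the machine, and leave the other tools where they are.

Things in the scene. Friction and masses are not known exactly. Their poses are not given: they have to be found in the camera images.
- linchpin_head (a point): Plain steel linchpin upright in a hole of the wooden rack, the only tool there with a big ring hinged to its head. This point: middle of its block head, 18 mm (x) by 16 mm (y), which reaches from 4 to 36.5 mm above the shoulder's underside; this point is 25 mm above it. z up along the pin, x to the side where the ring lies, y the ring's hinge axis. Grip across y, fingertips over 12 mm above the underside.
- linchpin_seat (a point): Centre of the underside of the linchpin's shoulder (a disc 18 mm wide), axes as at linchpin_head. It rests on the shaft's top when the pin is home. The round pin below is 10 mm thick and 54 mm long, its tip tapered to 6.6 mm over the last 3 mm. In the rack the pin stands 36 mm deep, the shoulder 18 mm above the rack. Mass 0.11 to 0.17 kg.
- ring (a joint): The linchpin's ring: 4.6 mm wire, 57 mm wide, hinged by its near edge in the head, 7.5 mm above the shoulder's underside. 0 = straight out level on the pin's x side, positive = swung down (rad), 1.43 = its stop, fully over, far edge against the pin near the tip; the shaft's end then stands inside the ring. A stiff hinge (0.06 N m) keeps it where it is left; it starts at -0.1 to 0.45.
- hole_mark (a point): Where the mouth of the cross hole (11.5 mm wide, vertical, right through) lies, in the top of the 22 mm square upper shaft, when that shaft is pushed fully home. It is set 4 to 22 mm farther out along x to suit the strap, so the real hole is that far from this point; it shifts only under more than 25 N endwise. x points out along the shaft, y across it, z up. Free end 24 mm beyond the real hole.
- embosser: Hand-cranked strap embosser, grey cast frame bolted to the bench, 0.19 m high, two wheels one above the other on overhung shafts. Origin on the bench; x along the shafts to their free ends; shaft top 126 mm up, hole_mark 95 mm along x. Behind the hole: brass hub (33 mm wide) from 13 mm, wheel (73 mm wide) from 33 mm. Over 30 N from the pin or the robot damages it. Clear for 50 mm below the shaft.
- rack: The wooden tool rack, 46 mm (x) by 236 mm (y) by 50 mm high, fixed, with four holes 56 mm apart in a row along its y. Origin at the centre of its underside.
- punch_mid (a point): Bystander standing in the rack: a dark steel drive punch, 16 mm thick with a 19 mm head, its top 61 mm above the rack. Middle of the tool.
- stamp_mid (a point): Bystander standing in the rack: a slender steel stamping tool, 12 mm thick, its top 63 mm above the rack. Middle of the tool.
- awl_mid (a point): Bystander standing in the rack: an awl with a bulbous wooden handle 26 mm thick, its top 61 mm above the rack. Middle of the tool.
- glue: Bystander: a white glue bottle, 48 mm in diameter, 130 mm high. Origin under its base.
- finish_jar: Bystander: a jar of edge finish with a black cap, 66 mm in diameter, 60 mm high. Origin under its base.
- mallet: Bystander: a mallet with a white head and wooden handle, 235 mm long, 60 mm high, lying on the bench. Origin on the bench near its middle.
- spare_wheel: Bystander: a spare brass wheel, 72 mm in diameter, 24 mm thick, lying flat. Origin under its centre.

How it is judged:
By the outcome, as a careful person would: the job done as asked, in the order asked, and still so for the second after the job is handed in, with the robot touching nothing.
It also fails if it takes over 72 s, if anything falls off the work surface, if the arm or the gripper's body presses on something with over 40 N, if the wrist force passes 120 N, or if a joint passes its speed limit or range.

## Robot

A 6-joint arm with a two-finger parallel gripper is mounted at the origin on the work surface. World frame = base frame: x ahead of the robot, y to its left, z up, the work surface at z = 0. Lengths are in m, angles in rad, forces in N, time in s.
With the tool pointing down it reaches from about 0.4 to 0.825 m from the base axis. Payload 7 kg.
Tool frame: the origin (TCP) lies on the centre line of the jaws, within the pads' length; the fingertips stand 22 mm ahead of it and the grasp point (between the pads) lies 3 mm ahead of it (arm.tcp_to_tips is the distance from the TCP to the fingertips, in m); z points along the fingers, y is the line along which they close (so a half turn about z gives the same grasp; the last joint's range is limited). The gripper opens to 88 mm and grips with 3 to 60 N. Pads are 19 mm wide; open, the fingers measure 130 mm over their backs; the gripper's body (78 mm by 193 mm) begins 47 mm behind the grasp point.
Start: joints at [-0.859, 0.359, 0.012, 0, -1.224, -0.288], TCP at [0.278, -0.615, 0.249] pointing down, gripper open.
Joint ranges: [-3.07, 3.07], [-1.43, 2.12], [-1.02, 1.25], [-3.03, 1.67], [-3.05, -0], [-3.03, 3.03]. Speed limits (rad/s): [2.39, 2.39, 3.01, 3.14, 3.14, 3.14].

## Interface

Orientations are given as [roll, pitch, yaw] about the fixed x, y, z axes, in that order (R = Rz(yaw) Ry(pitch) Rx(roll)).
In Python, from station import arm gives the robot as it stands.
- The arm moves only by the tool jog_arm, never from a script. Its argument "targets" is a list of rows, each an object of numbers: "dx", "dy", "dz": the shift along the tool's x, y, z in mm; "rx", "ry", "rz": the turn, a rotation vector about the tool's x, y, z in rad; "gripper": the closure, from 0 (fully open) to 1 (shut). In form: [{"dx": .., "dy": .., "dz": .., "rx": .., "ry": .., "rz": .., "gripper": ..}, ...]. A call has exactly 8 rows; each row is the pose to reach, as a shift and turn from the pose commanded when the call began, along the tool's axes at that moment; what a row does not reach only later rows make up. A row lasts 1/12 s, in which the tool goes at most 41.7 mm and 7.16 degrees, less where a joint would pass 70% of its speed; a pose out of reach is approached as far as the arm can. A call with a gripper value outside its range is refused whole. The fingers move at their own pace and stop on an object; "force" is the grip in N (left out, the last holds). Time passes only in rows, so rows that repeat a pose let the fingers close, or fill a call up. It gives the time, the measured TCP pose, the force, the opening and the grip force at its end, in the units of the state.
- arm.get_state(): the state, without advancing time (a new reading comes with each control period).
- arm.grab_frame(name): name is "scene" or "side" or "wrist"; returns a dict with "frame" (420x560x3 uint8, red, green, blue), "z_map" (420x560 float32, m along the optical axis (not along the pixel's ray), 0 where there is no reading), "fx", "fy", "cx", "cy" (pixels), "view" (4x4, takes a point from world to camera coordinates). Camera axes: x right, y down, z forward; pixel columns grow to the right and rows downward; lengths in m; the calibration is good to about 2 mm. A picture is of the moment at which its call begins.
- arm.job_done(): hands the job in; it is judged then, once.
The state is a dict: "t": time; "q": joint angles; "qd": joint speeds; "joint_efforts": joint torques, N m; "eef_pos": TCP position; "ee_rot": TCP orientation; "force": force on the tool from outside, world axes, zero at the start; "moment": the same for the moment, N m; "width": finger opening in m; "gripper_force": force on a finger pad.
Only numpy, scipy, OpenCV 4.12 (cv2) and the standard library are available. Lean on these libraries where they do the work, as an engineer would, in place of code of your own. Each camera call takes 0.05 s, during which the arm holds its last target. There are 200 camera calls.

## Working session

There is one attempt and no reset: what is moved stays moved. The work goes in short steps, Python scripts to look and compute and a tool call to move; the robot and the scene stay as the last step left them, time stands still between calls to the robot, and variables do not carry over. Pictures are saved under pics/ and viewed, at most 10 in all, crops included, and the job is handed in when it is done.

Besides the shell and the picture viewer there is one more tool, called as name(argument=value, ...), one argument or row to a line, values as JSON. jog_arm: Moves the arm, as the interface text tells. Its arguments: {"type":"object","properties":{"targets":{"type":"array","items":{"type":"object","properties":{"dx":{"type":"number"},"dy":{"type":"number"},"dz":{"type":"number"},"rx":{"type":"number"},"ry":{"type":"number"},"rz":{"type":"number"},"gripper":{"type":"number"}}}},"force":{"type":"number"}},"required":["targets"]}

```bash
mkdir -p pics
cat > h.py <<'E'
import numpy as np, cv2
from station import arm
def grab(n):
    f=arm.grab_frame(n); return f
def save(f,name): cv2.imwrite('pics/'+name,f['frame'][:,:,::-1])
def pts(f):
    z=f['z_map'];v,u=np.mgrid[:z.shape[0],:z.shape[1]]
    p=np.stack([(u-f['cx'])/f['fx']*z,(v-f['cy'])/f['fy']*z,z],-1)
    T=np.linalg.inv(f['view']); w=p@T[:3,:3].T+T[:3,3]; w[z==0]=np.nan; return w
def ray(f,u,v,h):
    T=np.linalg.inv(f['view']); d=T[:3,:3]@np.array([(u-f['cx'])/f['fx'],(v-f['cy'])/f['fy'],1]); o=T[:3,3]
    return o+d*(h-o[2])/d[2]
def proj(f,p):
    c=f['view'][:3,:3]@np.array(p)+f['view'][:3,3]; return c[0]/c[2]*f['fx']+f['cx'],c[1]/c[2]*f['fy']+f['cy']
E
python3 - <<'E'
from h import *
ims=[]
for n in('scene','side','wrist'):
    f=grab(n); save(f,n+'0.png'); np.save(n+'0.npy',f,allow_pickle=True); print(n,np.round(np.linalg.inv(f['view']),3).tolist(),f['fx'])
print(arm.get_state())
E
```

```text
scene [[0.823, 0.346, -0.451, 1.102], [0.568, -0.48, 0.668, -0.797], [0.015, -0.806, -0.592, 0.747], [0.0, 0.0, 0.0, 1.0]] 465.6350502179397
side [[0.721, -0.374, 0.583, 0.065], [-0.693, -0.414, 0.591, -0.61], [0.02, -0.83, -0.558, 0.61], [0.0, 0.0, 0.0, 1.0]] 497.3391150788655
wrist [[-0.411, 0.876, 0.252, 0.208], [0.911, 0.395, 0.116, -0.647], [0.002, 0.278, -0.961, 0.383], [0.0, 0.0, 0.0, 1.0]] 295.90324013583165
{'t': 0.15, 'q': array([-8.58896693e-01,  3.59201920e-01,  1.12945252e-02, -2.55482551e-04,
       -1.22410348e+00, -2.88095874e-01]), 'qd': array([ 0.00015092, -0.00256541,  0.00250126,  0.00125107,  0.00082088,
       -0.00038072]), 'joint_efforts': array([-9.59678050e-05, -5.83276176e+01,  2.93292296e+01,  7.00111896e+00,
        8.85341142e-03, -9.65358959e-05]), 'eef_pos': array([ 0.27742146, -0.61498987,  0.24786193]), 'ee_rot': array([ 3.14035991e+00, -1.14810524e-04, -2.71787578e+00]), 'force': array([-0.15394699,  0.24477576, -0.0176449 ]), 'moment': array([-0.04464105, -0.00333471, -0.01464251]), 'gripper_force': 0.0, 'width': 0.08790925139949192}
```

View pics/scene0.png

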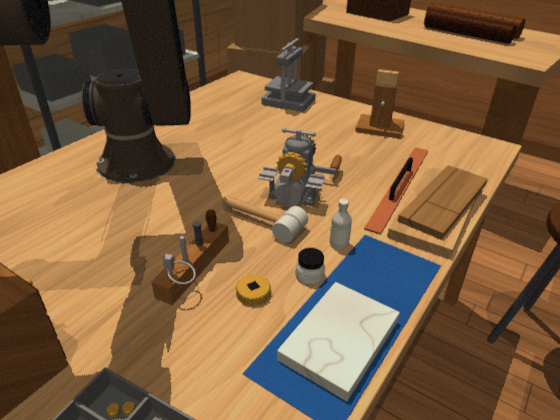

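View pics/side0.png

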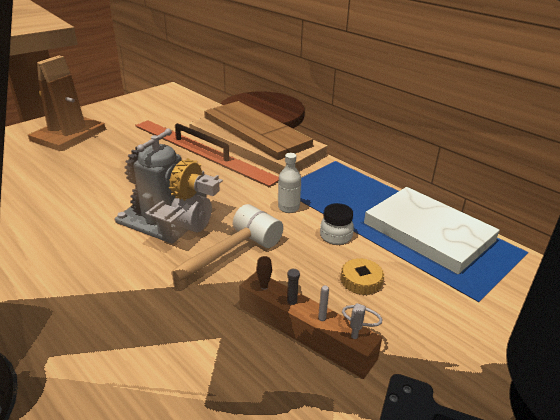

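The scene view shows the linchpin at about (170,262) with its ring at (182,272) at the near end of the rack. The embosser shaft end is near (290,172). In the side view, the pin is at (357,320) and the shaft end at (207,185).

Run:
```python
from h import *
for n,pr,sr in(('scene',(145,205,235,300),(255,125,345,215)),('side',(230,250,400,380),(110,120,235,245))):
    f=np.load(n+'0.npy',allow_pickle=True).item(); w=pts(f)
    u0,v0,u1,v1=pr
    a=w[v0:v1,u0:u1].reshape(-1,3)
    r=a[(a[:,2]>.046)&(a[:,2]<.054)]
    rect=cv2.minAreaRect((r[:,:2]*1000).astype(np.float32)); print(n,'rack',rect,np.nanmedian(r[:,2]))
    # tools above rack
    t=a[(a[:,2]>.072)&(a[:,2]<.125)]
    lab=[]
    ctr=t[:,:2]
    # project along rack axis
    c,s=np.array(rect[0])/1000,None
    b=cv2.boxPoints(rect)/1000; e=[b[1]-b[0],b[2]-b[1]]; e=max(e,key=np.linalg.norm); e=e/np.linalg.norm(e); nrm=np.array([-e[1],e[0]])
    l=(ctr-c)@e; m=(ctr-c)@nrm
    print('axis',e)
    for k in(-.084,-.028,.028,.084):
        s=abs(l-k)<.02
        if s.sum(): print(k,s.sum(),'l',np.percentile(l[s],[2,50,98]).round(4),'m',np.percentile(m[s],[2,50,98]).round(4),'zmax',np.percentile(t[s,2],98).round(3),'med',t[s].mean(0).round(4))
    u0,v0,u1,v1=sr
    a=w[v0:v1,u0:u1].reshape(-1,3); im=f['frame'][v0:v1,u0:u1].reshape(-1,3).astype(int)
    g=(abs(a[:,2]-.126)<.004)
    q=a[g]; print('z126 pts',len(q), q[:,:2].min(0),q[:,:2].max(0))
    canvas=cv2.resize(f['frame'][v0-5:v1+5,u0-5:u1+5],None,fx=4,fy=4,interpolation=cv2.INTER_CUBIC)
    c2=cv2.resize(f['frame'][pr[1]:pr[3],pr[0]:pr[2]],None,fx=3,fy=3,interpolation=cv2.INTER_CUBIC)
    H=max(canvas.shape[0],c2.shape[0]); o=np.zeros((H,canvas.shape[1]+c2.shape[1],3),np.uint8); o[:canvas.shape[0],:canvas.shape[1]]=canvas;o[:c2.shape[0],canvas.shape[1]:]=c2
    print(o.shape); k=min(1,800/o.shape[1],600/o.shape[0]); o=cv2.resize(o,None,fx=k,fy=k)
    cv2.imwrite(f'pics/{n}_z.png',o[:,:,::-1])
```

```text
scene rack ((502.3162841796875, -250.45431518554688), (79.58537292480469, 239.322021484375), 9.267953872680664) 0.049220369399255726
axis [ 0.16105185 -0.9869459 ]
-0.084 149 l [-0.0889 -0.0778 -0.072 ] m [-0.0233 -0.0112 -0.0037] zmax 0.11 med [ 0.4776 -0.1748  0.0943]
-0.028 127 l [-0.0356 -0.0241 -0.0194] m [-0.0239 -0.0127 -0.0072] zmax 0.111 med [ 0.4848 -0.2276  0.0961]
0.028 89 l [0.0246 0.0307 0.0341] m [-0.02   -0.0129 -0.0097] zmax 0.112 med [ 0.4937 -0.2822  0.0943]
0.084 168 l [0.0695 0.089  0.1009] m [-0.0194 -0.0087 -0.0023] zmax 0.105 med [ 0.5067 -0.3378  0.0902]
z126 pts 247 [0.47056092 0.00693324] [0.72570125 0.22828039]
(400, 670, 3)
side rack ((499.239990234375, -248.38174438476562), (78.82789611816406, 236.66342163085938), 9.490943908691406) 0.05008929257352496
axis [ 0.16489165 -0.9863117 ]
-0.084 326 l [-0.0924 -0.0787 -0.0716] m [-0.0269 -0.0211 -0.0088] zmax 0.111 med [ 0.4663 -0.1732  0.0958]
-0.028 271 l [-0.0349 -0.0245 -0.0191] m [-0.0233 -0.0193 -0.0082] zmax 0.112 med [ 0.4772 -0.2263  0.0972]
0.028 193 l [0.0233 0.0302 0.034 ] m [-0.021  -0.0181 -0.0111] zmax 0.114 med [ 0.4869 -0.2806  0.0954]
0.084 346 l [0.0673 0.0865 0.1011] m [-0.0226 -0.0181 -0.0033] zmax 0.106 med [ 0.4979 -0.3356  0.0906]
z126 pts 485 [0.44214569 0.03340837] [0.55073602 0.20584907]
(540, 1050, 3)
```

View pics/scene_z.png

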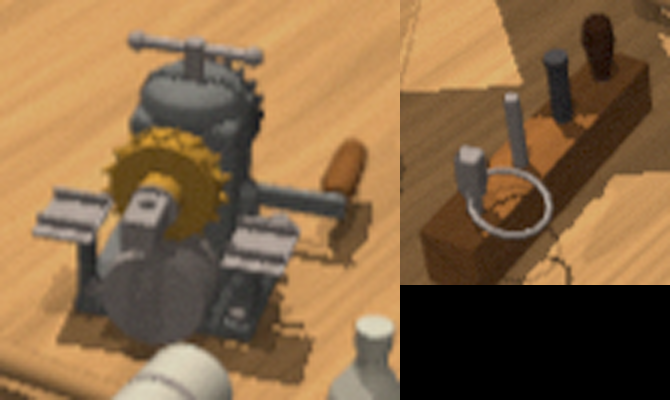

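View pics/side_z.png

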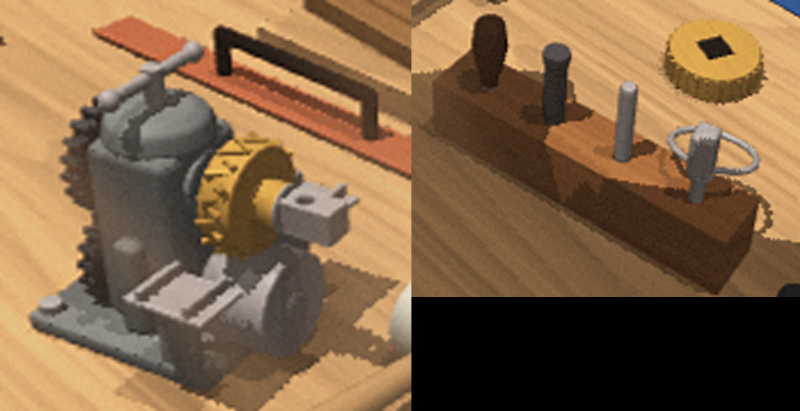

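The shaft's cross hole is visible at scene pixel ≈(287.5,171) and side ≈(205,180). The linchpin head top is at scene ≈(168,256) and side ≈(359,307).

Run:
```python
from h import *
from scipy.spatial import cKDTree
P={}
for n,hole,head in(('scene',(287.5,170.8),(168.3,256)),('side',(204.7,180.3),(358.9,307.3))):
    f=np.load(n+'0.npy',allow_pickle=True).item(); w=pts(f)
    h=ray(f,*hole,.126); hd=ray(f,*head,.1045); print(n,'hole',h.round(4),'head',hd.round(4))
    a=w.reshape(-1,3); im=f['frame'].reshape(-1,3).astype(int)
    grey=(im.max(1)-im.min(1)<45)
    d=np.linalg.norm(a[:,:2]-h[:2],axis=1)
    q=a[(d<.034)&(abs(a[:,2]-.126)<.004)&grey]
    m=q.mean(0)[:2]; U,S,V=np.linalg.svd(q[:,:2]-m,full_matrices=False); r=cv2.minAreaRect((q[:,:2]*1000).astype(np.float32))
    print('shaft top',len(q),m.round(4),'dir',V[0].round(3),np.degrees(np.arctan2(*V[0][::-1])),r,q[:,2].mean())
    # brass wheel points: fit plane
    hsv=cv2.cvtColor(f['frame'],cv2.COLOR_RGB2HSV).reshape(-1,3)
    b=(d<.1)&(d>.03)&(hsv[:,0]>15)&(hsv[:,0]<30)&(hsv[:,1]>140)&(a[:,2]>.08)&(a[:,2]<.17)
    qb=a[b]; c=qb.mean(0); U,S,V=np.linalg.svd(qb-c,full_matrices=False); print('brass',len(qb),c.round(4),'n',V[2].round(3),S.round(4))
    # ring pts
    dd=np.linalg.norm(a[:,:2]-hd[:2],axis=1)
    rr=a[(dd<.08)&(dd>.014)&(a[:,2]>.056)&(a[:,2]<.12)&(a[:,0]>hd[0])&(abs(a[:,1]-hd[1])<.036)]
    print('ring',len(rr),rr.mean(0).round(4),rr.min(0).round(3),rr.max(0).round(3))
    c=rr.mean(0); U,S,V=np.linalg.svd(rr-c,full_matrices=False); print(' n',V[2].round(3))
    P[n]=rr
```

```text
scene hole [0.5357 0.0576 0.126 ] head [ 0.507  -0.3351  0.1045]
shaft top 74 [0.5332 0.0551] dir [ 0.316 -0.949] -71.59282347814836 ((532.266357421875, 54.6909294128418), (25.92694091796875, 42.05072784423828), 11.664216041564941) 0.12496099349319767
brass 486 [0.5239 0.0963 0.1259] n [ 0.388 -0.918  0.08 ] [0.492  0.3839 0.1646]
ring 105 [ 0.5341 -0.3305  0.0639] [ 0.507 -0.357  0.056] [ 0.556 -0.299  0.075]
 n [0.322 0.114 0.94 ]
side hole [0.5296 0.0609 0.126 ] head [ 0.5017 -0.3332  0.1045]
shaft top 174 [0.5293 0.0561] dir [ 0.343 -0.939] -69.96351096709887 ((530.0321655273438, 56.60398864746094), (28.338775634765625, 40.11134338378906), 21.193952560424805) 0.12574054034939086
brass 830 [0.504  0.0931 0.1268] n [ 0.14  -0.98   0.145] [0.614  0.4798 0.1736]
ring 141 [ 0.5287 -0.3307  0.0663] [ 0.502 -0.356  0.056] [ 0.554 -0.297  0.077]
 n [-0.345 -0.116 -0.931]
```

jog_arm(
  targets=[
    {"dx":-40,"dy":20,"dz":-10,"rz":-0.12,"gripper":0.3},
    {"dx":-80,"dy":40,"dz":-10,"rz":-0.24,"gripper":0.5},
    {"dx":-120,"dy":60,"dz":-10,"rz":-0.36,"gripper":0.545},
    {"dx":-160,"dy":80,"dz":-10,"rz":-0.48,"gripper":0.545},
    {"dx":-200,"dy":100,"dz":-10,"rz":-0.6,"gripper":0.545},
    {"dx":-240,"dy":120,"dz":-10,"rz":-0.72,"gripper":0.545},
    {"dx":-280,"dy":140,"dz":-10,"rz":-0.84,"gripper":0.545},
    {"dx":-320,"dy":160,"dz":-10,"rz":-0.96,"gripper":0.545},
  ],
  force=30,
)

```text
invalid input at $.targets[0]: expected keys dx, dy, dz, rx, ry, rz, gripper
```

jog_arm(
  targets=[
    {"rz":-0.12},
    {"rz":-0.24},
    {"rz":-0.36},
    {"rz":-0.48},
    {"rz":-0.6},
    {"rz":-0.72},
    {"rz":-0.84},
    {"rz":-0.96},
  ],
)

```text
invalid input at $.targets[0]: expected keys dx, dy, dz, rx, ry, rz, gripper
```

jog_arm(
  targets=[
    {"rz":-0.12},
    {"rz":-0.24},
    {"rz":-0.36},
    {"rz":-0.48},
    {"rz":-0.6},
    {"rz":-0.72},
    {"rz":-0.84},
    {"rz":-0.96},
  ],
)

```text
invalid input at $.targets[0]: expected keys dx, dy, dz, rx, ry, rz, gripper
```

Run:
```python
from h import *
f=grab('wrist'); save(f,'wrist1.png'); np.save('wrist1.npy',f,allow_pickle=True)
s=arm.get_state(); print(s['t'],s['q'],s['eef_pos'],s['ee_rot'],s['width'],s['force'])
```

```text
0.2 [-8.58891897e-01  3.59120596e-01  1.14078896e-02 -1.67554009e-04
 -1.22410398e+00 -2.88107462e-01] [ 0.27744121 -0.61505309  0.24797975] [ 3.14056958e+00 -1.38891051e-04 -2.71785263e+00] 0.08765382164062638 [ 0.28794399 -0.48319385  0.54280866]
```

View pics/wrist1.png

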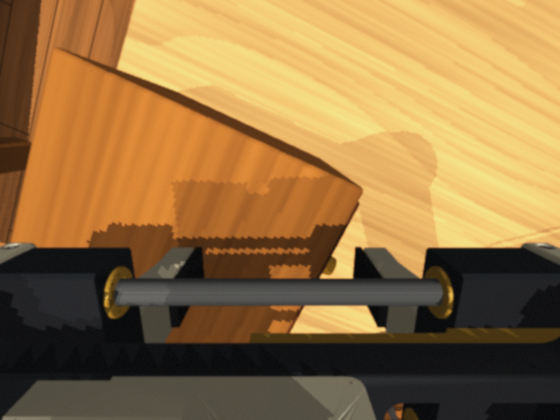

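The moves were refused because every row needs all seven keys. The wrist view still shows the start pose above a wooden box, with the finger gap around (270,290).

jog_arm(
  targets=[
    {"dx":-40,"dy":20,"dz":-10,"rx":0,"ry":0,"rz":-0.12,"gripper":0.3},
    {"dx":-80,"dy":40,"dz":-10,"rx":0,"ry":0,"rz":-0.24,"gripper":0.5},
    {"dx":-120,"dy":60,"dz":-10,"rx":0,"ry":0,"rz":-0.36,"gripper":0.545},
    {"dx":-160,"dy":80,"dz":-10,"rx":0,"ry":0,"rz":-0.48,"gripper":0.545},
    {"dx":-200,"dy":100,"dz":-10,"rx":0,"ry":0,"rz":-0.6,"gripper":0.545},
    {"dx":-240,"dy":120,"dz":-10,"rx":0,"ry":0,"rz":-0.72,"gripper":0.545},
    {"dx":-280,"dy":140,"dz":-10,"rx":0,"ry":0,"rz":-0.84,"gripper":0.545},
    {"dx":-320,"dy":160,"dz":-10,"rx":0,"ry":0,"rz":-0.96,"gripper":0.545},
  ],
  force=30,
)

```text
t: 0.87
eef_pos: [0.4882, -0.3557, 0.2587]
ee_rot: [-3.141, -0.0, -1.752]
force: [0.9, -0.1, -0.7]
width: 0.0421
gripper_force: 0.0
```

jog_arm(
  targets=[
    {"dx":0,"dy":0,"dz":0,"rx":0,"ry":0,"rz":-0.12,"gripper":0.545},
    {"dx":0,"dy":0,"dz":0,"rx":0,"ry":0,"rz":-0.24,"gripper":0.545},
    {"dx":0,"dy":0,"dz":0,"rx":0,"ry":0,"rz":-0.36,"gripper":0.545},
    {"dx":0,"dy":0,"dz":0,"rx":0,"ry":0,"rz":-0.48,"gripper":0.545},
    {"dx":0,"dy":0,"dz":0,"rx":0,"ry":0,"rz":-0.6,"gripper":0.545},
    {"dx":0,"dy":0,"dz":0,"rx":0,"ry":0,"rz":-0.72,"gripper":0.545},
    {"dx":0,"dy":0,"dz":0,"rx":0,"ry":0,"rz":-0.84,"gripper":0.545},
    {"dx":0,"dy":0,"dz":0,"rx":0,"ry":0,"rz":-0.96,"gripper":0.545},
  ],
)

```text
t: 1.53
eef_pos: [0.4873, -0.3575, 0.2584]
ee_rot: [3.142, 0.0, -0.792]
force: [0.4, -1.3, 0.3]
width: 0.0399
gripper_force: 0.0
```

jog_arm(
  targets=[
    {"dx":0,"dy":0,"dz":0,"rx":0,"ry":0,"rz":-0.12,"gripper":0.545},
    {"dx":0,"dy":0,"dz":0,"rx":0,"ry":0,"rz":-0.24,"gripper":0.545},
    {"dx":0,"dy":0,"dz":0,"rx":0,"ry":0,"rz":-0.36,"gripper":0.545},
    {"dx":0,"dy":0,"dz":0,"rx":0,"ry":0,"rz":-0.48,"gripper":0.545},
    {"dx":0,"dy":0,"dz":0,"rx":0,"ry":0,"rz":-0.6,"gripper":0.545},
    {"dx":0,"dy":0,"dz":0,"rx":0,"ry":0,"rz":-0.72,"gripper":0.545},
    {"dx":0,"dy":0,"dz":0,"rx":0,"ry":0,"rz":-0.84,"gripper":0.545},
    {"dx":0,"dy":0,"dz":0,"rx":0,"ry":0,"rz":-0.96,"gripper":0.545},
  ],
)

```text
t: 2.2
eef_pos: [0.4873, -0.3575, 0.2584]
ee_rot: [-3.141, 0.0, 0.168]
force: [-0.2, 1.2, 0.1]
width: 0.0399
gripper_force: 0.0
```

Run:
```python
from h import *
f=grab('wrist'); save(f,'wrist2.png'); np.save('wrist2.npy',f,allow_pickle=True)
s=arm.get_state(); print(s['t'],s['q'],s['eef_pos'],s['ee_rot'],s['width'],s['force'])
```

```text
2.25 [-3.10038892e-01  2.37571662e-01 -1.35811005e-01 -1.29643757e-04
 -1.19793337e+00  2.05786551e+00] [ 0.48721968 -0.35744815  0.25833233] [-3.14124273e+00  4.02777430e-04  1.76983103e-01] 0.040133104711457986 [-0.03321073 -0.19100531  0.17374244]
```

View pics/wrist2.png

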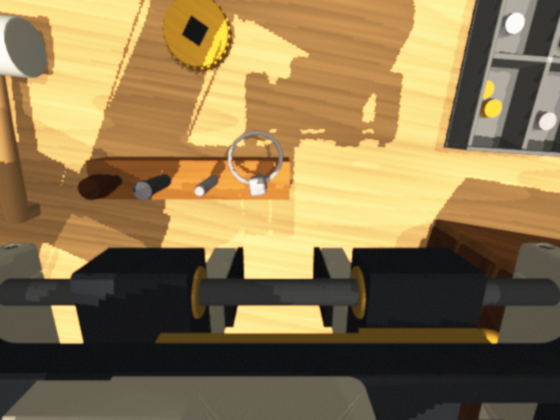

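The wrist view now shows the rack nearly square to the image. The linchpin head top is at about (258,184), the ring centre at (255,158) and the stamp at (205,188).

Run:
```python
from h import *
f=np.load('wrist2.npy',allow_pickle=True).item(); w=pts(f)
R=w[150:205,75:300].reshape(-1,3)
z=w[...,2]
top=(z>.098)&(z<.115); top[:120]=0; top[230:]=0
n,l,st,c=cv2.connectedComponentsWithStats(top.astype(np.uint8))
for i in range(1,n):
    if st[i,4]>15:
        p=w[l==i]; r=cv2.minAreaRect(np.argwhere(l==i)[:,::-1].astype(np.float32)); print(i,st[i],c[i].round(1),p.mean(0).round(4),'rect',np.round(r[0],1),np.round(r[1],1),r[2],'ray',ray(f,*c[i],.1045).round(4),p[:,2].max())
# ring
v,u=np.mgrid[:420,:560]
im=f['frame'].astype(int); hsv=cv2.cvtColor(f['frame'],cv2.COLOR_RGB2HSV)
m=(u>222)&(u<290)&(v>125)&(v<184)&(hsv[...,1]<90)
m2=m&(z>.054)&(z<.1)
print(m.sum(),m2.sum())
p=w[m2]; cc=np.median(p,0); U,S,V=np.linalg.svd(p-p.mean(0),full_matrices=False); print('plane n',V[2].round(3),p.mean(0).round(4))
e=cv2.fitEllipse(np.argwhere(m)[:,::-1].astype(np.float32)); print('ellipse',e)
for h in(.062,.066,.070): print(h,ray(f,*e[0],h).round(4))
# rack edges
r=w[120:230,75:300].reshape(-1,3); r=r[(abs(r[:,2]-.05)<.003)]; print('rack',cv2.minAreaRect((r[:,:2]*1000).astype(np.float32)),np.median(r[:,2]))
g=f['frame'][120:235,70:300]; cv2.imwrite('pics/w2crop.png',cv2.resize(g,None,fx=3.4,fy=3.4,interpolation=cv2.INTER_CUBIC)[:,:,::-1])
```

```text
1 [ 78 177  28  23 469] [ 90.9 187.9] [ 0.4733 -0.1733  0.1058] rect [ 91.1 187.7] [23.7 24.6] 63.43495178222656 ray [ 0.4729 -0.1725  0.1045] 0.11172704322198462
2 [249 176  18  20 274] [257.3 185.6] [ 0.5025 -0.3349  0.103 ] rect [257.4 185.6] [18.1 15.9] 80.53767395019531 ray [ 0.5028 -0.335   0.1045] 0.10554952685190622
3 [133 180  23  20 337] [144.1 189.2] [ 0.4817 -0.2267  0.1093] rect [144. 189.] [19.8 19.8] 45.0 ray [ 0.4804 -0.2246  0.1045] 0.11182104900061046
4 [195 183  14  13 144] [201.3 188.9] [ 0.4915 -0.2818  0.1094] rect [201.3 188.8] [11.3 13.4] 45.0 ray [ 0.4903 -0.2806  0.1045] 0.11342278811246492
690 543
plane n [-0.421 -0.146 -0.895] [ 0.528  -0.3268  0.0666]
ellipse ((254.82310485839844, 156.9131317138672), (48.746192932128906, 52.22086715698242), 70.61786651611328)
0.062 [ 0.5258 -0.3259  0.062 ]
0.066 [ 0.5262 -0.3261  0.066 ]
0.07 [ 0.5266 -0.3264  0.07  ]
rack ((485.6292419433594, -252.29664611816406), (46.24175262451172, 236.22976684570312), 9.392578125) 0.04919743123770293
```

jog_arm(
  targets=[
    {"dx":10,"dy":-10,"dz":20,"rx":0,"ry":0,"rz":-0.08,"gripper":0.545},
    {"dx":18.5,"dy":-19.5,"dz":50,"rx":0,"ry":0,"rz":-0.16,"gripper":0.545},
    {"dx":18.5,"dy":-19.5,"dz":85,"rx":0,"ry":0,"rz":-0.16,"gripper":0.545},
    {"dx":18.5,"dy":-19.5,"dz":110,"rx":0,"ry":0,"rz":-0.16,"gripper":0.545},
    {"dx":18.5,"dy":-19.5,"dz":110,"rx":0,"ry":0,"rz":-0.16,"gripper":0.545},
    {"dx":18.5,"dy":-19.5,"dz":110,"rx":0,"ry":0,"rz":-0.16,"gripper":0.545},
    {"dx":18.5,"dy":-19.5,"dz":110,"rx":0,"ry":0,"rz":-0.16,"gripper":0.545},
    {"dx":18.5,"dy":-19.5,"dz":110,"rx":0,"ry":0,"rz":-0.16,"gripper":0.545},
  ],
)

```text
t: 2.92
eef_pos: [0.5037, -0.336, 0.1508]
ee_rot: [3.139, -0.002, 0.322]
force: [1.1, -0.3, 0.5]
width: 0.0401
gripper_force: 0.0
```

Run:
```python
from h import *
f=grab('wrist'); save(f,'wrist3.png'); np.save('wrist3.npy',f,allow_pickle=True)
s=arm.get_state(); print(s['t'],s['eef_pos'],s['ee_rot'],s['width'],s['force'])
```

```text
2.9667 [ 0.50358545 -0.3358955   0.1507368 ] [ 3.13940319e+00 -2.66201229e-03  3.21689180e-01] 0.039780145611533056 [-0.83455687  0.25842202 -0.17408334]
```

View pics/wrist3.png

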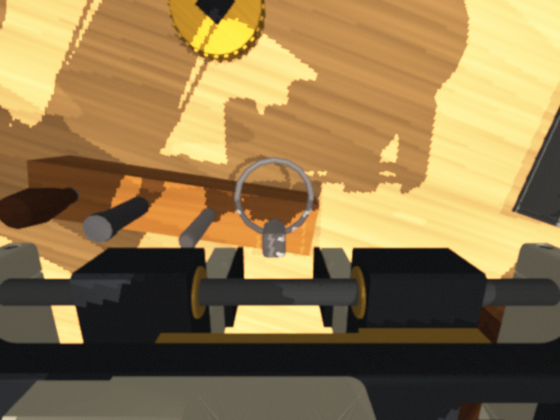

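The head top is at about (274,247), and the ring at (274,198) is straight up from it, so the yaw is aligned. The finger gap centre is at x≈280, so I'll measure the small remaining offset.

Run:
```python
from h import *
f=np.load('wrist3.npy',allow_pickle=True).item(); w=pts(f)
z=w[...,2]; v,u=np.mgrid[:420,:560]
t=np.array([.5036,-.3359]); y=.322; ex=np.array([np.cos(y),np.sin(y)]); ey=np.array([np.sin(y),-np.cos(y)])
m=(u>255)&(u<295)&(v>215)&(v<262)&(z>.1015)&(z<.108)
p=w[m]; d=p[:,:2]-t; a=d@ex; b=d@ey
print(m.sum(),'tool x',np.percentile(a,[3,50,97]).round(4),'y',np.percentile(b,[3,50,97]).round(4),np.median(p[:,2]))
m=(u>255)&(u<295)&(v>215)&(v<262)&(z>.075)&(z<.1); p=w[m];d=p[:,:2]-t; print('front face x',np.percentile(d@ex,[3,50,97]).round(4),'y',np.percentile(d@ey,[3,97]).round(4))
hsv=cv2.cvtColor(f['frame'],cv2.COLOR_RGB2HSV)
m=(u>230)&(u<320)&(v>150)&(v<222)&(z>.053)&(z<.085)&(hsv[...,1]<100); p=w[m];d=p[:,:2]-t
print('ring',m.sum(),(d@ex).min(),(d@ex).max(),np.percentile(d@ey,[1,50,99]).round(4)); q=np.c_[d@ex,d@ey,p[:,2]]; U,S,V=np.linalg.svd(q-q.mean(0),full_matrices=False);print(V[2])
```

```text
517 tool x [-0.0086 -0.0009  0.0068] y [-0.0088 -0.0016  0.0051] 0.10328732448694966
front face x [-0.0012  0.0068  0.0075] y [-0.0139  0.0119]
ring 973 0.0020517509385120447 0.05247166597224096 [-0.0316 -0.002   0.0274]
[-0.3680046   0.00240263 -0.92982087]
```

jog_arm(
  targets=[
    {"dx":-1,"dy":-2,"dz":15,"rx":0,"ry":0,"rz":0,"gripper":0.545},
    {"dx":-1,"dy":-2,"dz":30,"rx":0,"ry":0,"rz":0,"gripper":0.545},
    {"dx":-1,"dy":-2,"dz":40,"rx":0,"ry":0,"rz":0,"gripper":0.545},
    {"dx":-1,"dy":-2,"dz":45,"rx":0,"ry":0,"rz":0,"gripper":0.545},
    {"dx":-1,"dy":-2,"dz":45,"rx":0,"ry":0,"rz":0,"gripper":0.545},
    {"dx":-1,"dy":-2,"dz":45,"rx":0,"ry":0,"rz":0,"gripper":0.545},
    {"dx":-1,"dy":-2,"dz":45,"rx":0,"ry":0,"rz":0,"gripper":0.545},
    {"dx":-1,"dy":-2,"dz":45,"rx":0,"ry":0,"rz":0,"gripper":0.545},
  ],
)

```text
t: 3.63
eef_pos: [0.5014, -0.334, 0.1044]
ee_rot: [3.141, -0.001, 0.322]
force: [0.2, -0.6, -0.6]
width: 0.0399
gripper_force: 0.0
```

jog_arm(
  targets=[
    {"dx":0,"dy":0,"dz":0,"rx":0,"ry":0,"rz":0,"gripper":0.9},
    {"dx":0,"dy":0,"dz":0,"rx":0,"ry":0,"rz":0,"gripper":0.9},
    {"dx":0,"dy":0,"dz":0,"rx":0,"ry":0,"rz":0,"gripper":0.9},
    {"dx":0,"dy":0,"dz":0,"rx":0,"ry":0,"rz":0,"gripper":0.9},
    {"dx":0,"dy":0,"dz":0,"rx":0,"ry":0,"rz":0,"gripper":0.9},
    {"dx":0,"dy":0,"dz":0,"rx":0,"ry":0,"rz":0,"gripper":0.9},
    {"dx":0,"dy":0,"dz":0,"rx":0,"ry":0,"rz":0,"gripper":0.9},
    {"dx":0,"dy":0,"dz":0,"rx":0,"ry":0,"rz":0,"gripper":0.9},
  ],
  force=40,
)

```text
t: 4.3
eef_pos: [0.5009, -0.3338, 0.1036]
ee_rot: [3.142, -0.0, 0.322]
force: [-0.1, -0.1, 1.4]
width: 0.0158
gripper_force: 40.0
```

jog_arm(
  targets=[
    {"dx":0,"dy":0,"dz":-5,"rx":0,"ry":0,"rz":0,"gripper":0.9},
    {"dx":0,"dy":0,"dz":-15,"rx":0,"ry":0,"rz":0,"gripper":0.9},
    {"dx":0,"dy":0,"dz":-30,"rx":0,"ry":0,"rz":0,"gripper":0.9},
    {"dx":0,"dy":0,"dz":-50,"rx":0,"ry":0,"rz":0,"gripper":0.9},
    {"dx":0,"dy":0,"dz":-75,"rx":0,"ry":0,"rz":0,"gripper":0.9},
    {"dx":0,"dy":0,"dz":-100,"rx":0,"ry":0,"rz":0,"gripper":0.9},
    {"dx":0,"dy":0,"dz":-120,"rx":0,"ry":0,"rz":0,"gripper":0.9},
    {"dx":0,"dy":0,"dz":-130,"rx":0,"ry":0,"rz":0,"gripper":0.9},
  ],
)

```text
t: 4.97
eef_pos: [0.5018, -0.3343, 0.2375]
ee_rot: [3.139, -0.003, 0.322]
force: [-0.5, 0.9, -0.8]
width: 0.0159
gripper_force: 40.0
```

jog_arm(
  targets=[
    {"dx":8,"dy":-26,"dz":-3,"rx":0,"ry":0,"rz":0.1,"gripper":0.9},
    {"dx":19,"dy":-62,"dz":-6,"rx":0,"ry":0,"rz":0.22,"gripper":0.9},
    {"dx":30,"dy":-100,"dz":-8,"rx":0,"ry":0,"rz":0.34,"gripper":0.9},
    {"dx":41,"dy":-138,"dz":-8,"rx":0,"ry":0,"rz":0.46,"gripper":0.9},
    {"dx":52,"dy":-176,"dz":-8,"rx":0,"ry":0,"rz":0.58,"gripper":0.9},
    {"dx":63,"dy":-214,"dz":-8,"rx":0,"ry":0,"rz":0.7,"gripper":0.9},
    {"dx":74,"dy":-250,"dz":-8,"rx":0,"ry":0,"rz":0.82,"gripper":0.9},
    {"dx":82,"dy":-277,"dz":-8,"rx":0,"ry":0,"rz":0.92,"gripper":0.9},
  ],
)

```text
t: 5.63
eef_pos: [0.4907, -0.0501, 0.2417]
ee_rot: [-3.141, 0.0, -0.555]
force: [1.1, -0.2, -0.9]
width: 0.0159
gripper_force: 40.0
```

jog_arm(
  targets=[
    {"dx":-14,"dy":-20,"dz":0,"rx":0,"ry":0,"rz":0.12,"gripper":0.9},
    {"dx":-30,"dy":-42,"dz":0,"rx":0,"ry":0,"rz":0.24,"gripper":0.9},
    {"dx":-46,"dy":-63,"dz":0,"rx":0,"ry":0,"rz":0.36,"gripper":0.9},
    {"dx":-58,"dy":-80,"dz":0,"rx":0,"ry":0,"rz":0.48,"gripper":0.9},
    {"dx":-65,"dy":-89,"dz":0,"rx":0,"ry":0,"rz":0.58,"gripper":0.9},
    {"dx":-65,"dy":-89,"dz":0,"rx":0,"ry":0,"rz":0.642,"gripper":0.9},
    {"dx":-65,"dy":-89,"dz":0,"rx":0,"ry":0,"rz":0.642,"gripper":0.9},
    {"dx":-65,"dy":-89,"dz":0,"rx":0,"ry":0,"rz":0.642,"gripper":0.9},
  ],
)

```text
t: 6.3
eef_pos: [0.4822, 0.0582, 0.2414]
ee_rot: [3.141, 0.0, -1.189]
force: [-0.1, -0.2, -1.2]
width: 0.0159
gripper_force: 40.0
```

Run:
```python
from h import *
f=grab('wrist'); save(f,'wrist4.png'); np.save('wrist4.npy',f,allow_pickle=True)
s=arm.get_state(); print(s['t'],s['q'],s['eef_pos'],s['ee_rot'],s['width'],s['force'],s['moment'])
```

```text
6.35 [ 5.25390975e-01  4.86872760e-02 -4.02513535e-01 -1.55617828e-04
 -1.11998862e+00 -1.44216527e-01] [0.48230554 0.05796928 0.24146813] [ 3.14118350e+00  8.20939228e-05 -1.18968973e+00] 0.016305217863573803 [-1.19530816 -1.17331851 -1.47728096] [-0.04004417  0.1198514   0.00665457]
```

View pics/wrist4.png

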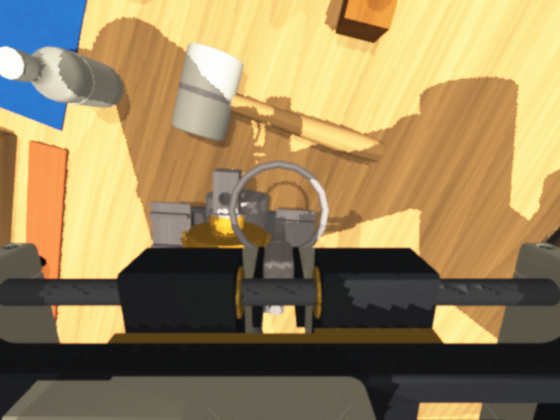

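The shaft's end is visible at about u 213–241, v 168–215. The hole is a dark spot near (227,199), with the brass hub below it. The held pin and ring are at (280,210–310).

Run:
```python
from h import *
f=np.load('wrist4.npy',allow_pickle=True).item(); w=pts(f); z=w[...,2]; v,u=np.mgrid[:420,:560]
m=(u>200)&(u<262)&(v>155)&(v<228)&(abs(z-.126)<.006)
n,l,st,c=cv2.connectedComponentsWithStats(m.astype(np.uint8)); i=1+np.argmax(st[1:,4]); m=l==i
print(st[i],np.median(z[m]))
p=w[m]; r=cv2.minAreaRect((p[:,:2]*1000).astype(np.float32)); print(r)
g=cv2.cvtColor(f['frame'],cv2.COLOR_RGB2GRAY)
np.set_printoptions(linewidth=250)
print('u',list(range(208,248,2)))
for y in range(164,224,2): print(y,' '.join('%3d'%x for x in g[y,208:248:2]),'|',' '.join('%4d'%(x*1000) if x==x else ' nan' for x in z[y,208:248:4]))
```

```text
[ 210  170   30   58 1078] 0.1254060408664751
((530.9005126953125, 61.754478454589844), (22.406723022460938, 53.92290496826172), 13.110044479370117)
u [208, 210, 212, 214, 216, 218, 220, 222, 224, 226, 228, 230, 232, 234, 236, 238, 240, 242, 244, 246]
164 137 130 124 120 124 125 134 133 127 133 137 140 136 136 140 136 132 137 138 135 |   -1    0   -1   -1   -2    0   -1   -1    0    0
166 136 129 122 121 124 127 132 129 127 135 139 137 135 138 139 134 133 139 138 132 |   -1    0   -1    0    0    0    0   -1    0    0
168 132 127 122 121 117 105 109 109 112 113 120 124 155 132 132 127 129 139 135 129 |    0    0    0  108  104  103    0   -1    0    0
170 131 126 122 112 100  96  92  92  92  90  91  93 101  93  95  92  96 128 132 127 |   -1    0  121  120  118  116  115  113  112    0
172 128 123 131 143 144 139 135 130 130 127 124 120 121 119 109  95  81 135 159 122 |   -1    0  126  nan  126  125  124  126  115    0
174 128 122 132 151 156 152 148 147 149 150 148 147 150 150 145 118  89 150 139 141 |    0    0  125  125  126  124  125  125  115  196
176 124 122 132 149 155 153 148 
[... 2531 characters left out ...]
  206  204  119  118
214 104 105 119 122 119 143 134 128 147 160 127 136 154 132 132 149 130 103  97 102 |   59  125  128  129  128  127  206  204  123  118
216  93 100 118 129 136 162 216 223 227 235 229 148 150 139 137 196 172 141 115  99 |   60  124  127  130  130  130  205  203  123  116
218  90  99 118 126 134 162 207 221 226 231 230 162 149 144 131 192 181 150 111  97 |  nan  125  128  129  129  129  206  205  122  114
220  91 101 117 139 160 179 208 216 219 219 219 174 146 148 129 185 182 144 106  98 |   59  125  127  129  131  128  207  206  123  115
222  79 102 121 159 195 202 211 217 219 220 220 196 141 150 130 167 163 138  90  83 |   93  124  126  129  129  128  207  207  123  114
```

Run:
```python
from h import *
f=np.load('wrist4.npy',allow_pickle=True).item(); g=cv2.cvtColor(f['frame'],cv2.COLOR_RGB2GRAY).astype(float)
def cross(a,th):
    for i in range(len(a)-1):
        if (a[i]-th)*(a[i+1]-th)<=0 and a[i]!=a[i+1]: return i+(th-a[i])/(a[i+1]-a[i])
L=[];Rr=[]
for y in range(174,212):
    row=g[y]
    c=cross(row[210:220],0.5*(row[208:211].mean()+row[215:218].mean())); 
    if c is not None: L.append(ray(f,210+c,y,.126)[:2])
for y in range(174,181):
    c=cross(g[y,234:243],0.5*(148+95)); Rr.append(ray(f,234+c,y,.126)[:2])
L=np.array(L);Rr=np.array(Rr)
for n,E in(('L',L),('R',Rr)):
    vx,vy,x0,y0=cv2.fitLine((E*1000).astype(np.float32),cv2.DIST_HUBER,0,.01,.01).ravel(); print(n,len(E),np.degrees(np.arctan2(-abs(vy),vx*(-np.sign(vy)))),x0,y0); 
    if n=='L': Ld=np.array([vx,vy])*(-np.sign(vy)); Lp=np.array([x0,y0])
nn=np.array([-Ld[1],Ld[0]])
print('width',((Rr*1000-Lp)@nn).round(1), 'Ldir',Ld)
h=ray(f,224.7,198.3,.126)*1000; e=ray(f,225.5,171.3,.126)*1000
print('hole',h.round(1),'lat from L edge',(h[:2]-Lp)@nn,'end',e.round(1),'end-hole',(e-h)[:2]@Ld)
s=arm.get_state();y=s['ee_rot'][2];ex=np.array([np.cos(y),np.sin(y)]);ey=np.array([np.sin(y),-np.cos(y)])
d=h[:2]-1000*s['eef_pos'][:2]; print(s['eef_pos'],y,'hole rel tool',d@ex,d@ey)
# pin tip visible: tip approx pixel
w=pts(f); m=np.zeros((420,560),bool); m[296:316,262:292]=1
p=w[m&(w[...,2]>.11)&(w[...,2]<.175)]; 
if len(p): q=p[:,:2]*1000-1000*s['eef_pos'][:2]; print('pin pts',len(p),np.percentile(q@ex,[3,50,97]),np.percentile(q@ey,[3,50,97]),p[:,2].min(),p[:,2].max())
```

```text
L 38 -71.789345 543.1985 53.577538
R 7 -67.54561 525.8491 37.08839
width [-21.5 -21.6 -21.5 -21.6 -21.6 -21.7 -22. ] Ldir [ 0.31251156 -0.949914  ]
hole [530.2  58.9 126. ] lat from L edge -10.639144891096803 end [537.3  36.4 126. ] end-hole 23.528460636110772
[0.48230554 0.05796928 0.24146813] -1.189689725074921 hole rel tool 16.970062305041893 -44.848189561474065
pin pts 14 [-100.9200354   -89.28749949  -84.44339588] [-13.4166349  -12.83950973 -12.45914766] 0.12310718678228111 0.13860146080874888
```

jog_arm(
  targets=[
    {"dx":5,"dy":-10,"dz":0,"rx":0,"ry":0,"rz":0.03,"gripper":0.9},
    {"dx":10,"dy":-25,"dz":0,"rx":0,"ry":0,"rz":0.06,"gripper":0.9},
    {"dx":16,"dy":-40,"dz":0,"rx":0,"ry":0,"rz":0.06,"gripper":0.9},
    {"dx":16,"dy":-45,"dz":0,"rx":0,"ry":0,"rz":0.06,"gripper":0.9},
    {"dx":16,"dy":-45,"dz":8,"rx":0,"ry":0,"rz":0.06,"gripper":0.9},
    {"dx":16,"dy":-45,"dz":16,"rx":0,"ry":0,"rz":0.06,"gripper":0.9},
    {"dx":16,"dy":-45,"dz":16,"rx":0,"ry":0,"rz":0.06,"gripper":0.9},
    {"dx":16,"dy":-45,"dz":16,"rx":0,"ry":0,"rz":0.06,"gripper":0.9},
  ],
)

```text
t: 7.02
eef_pos: [0.5292, 0.0595, 0.2246]
ee_rot: [3.14, -0.0, -1.252]
force: [0.6, 0.2, -1.3]
width: 0.0156
gripper_force: 40.0
```

Run:
```python
from h import *
s=arm.get_state(); T=s['eef_pos']; y=s['ee_rot'][2];ex=np.array([np.cos(y),np.sin(y)]);ey=np.array([np.sin(y),-np.cos(y)]); print(s['t'],T,s['ee_rot'],s['force'],s['moment'])
F={n:grab(n) for n in('scene','side','wrist')}
np.save('F5.npy',F,allow_pickle=True)
o=[]
for n in('scene','side'):
    f=F[n]; w=pts(f); u,v=map(int,proj(f,[T[0],T[1],.155])); print(n,u,v)
    for zl in(.185,.175,.165,.155,.145,.139):
        q=w[max(v-40,0):v+40,u-40:u+40].reshape(-1,3); d=np.c_[(q[:,:2]-T[:2])@ex,(q[:,:2]-T[:2])@ey]*1000
        m=(abs(q[:,2]-zl)<.005)&(np.abs(d)<14).all(1)
        if m.sum(): print(zl,m.sum(),d[m].mean(0).round(1),d[m].min(0).round(1),d[m].max(0).round(1))
    c=cv2.resize(f['frame'][v-45:v+45,u-45:u+45],None,fx=4.4,fy=4.4,interpolation=cv2.INTER_CUBIC); o.append(c)
cv2.imwrite('pics/hover.png',np.hstack(o)[:,:,::-1]); 
f=F['wrist']; w=pts(f)
q=w[240:290,255:305].reshape(-1,3); d=np.c_[(q[:,:2]-T[:2])@ex,(q[:,:2]-T[:2])@ey,q[:,2]-T[2]]*1000
m=(np.abs(d[:,0])<20)&(abs(d[:,1])<7)&(d[:,2]<10)&(d[:,2]>-35); print('head face',m.sum(), np.percentile(d[m],[5,25,50,75,95],axis=0).round(1).tolist())
```

```text
7.0167 [0.52921077 0.05952567 0.22463484] [ 3.13957972e+00 -9.08906370e-05 -1.25200449e+00] [ 0.57485857  0.16959997 -1.27489272] [0.01836947 0.07322054 0.02533191]
scene 286 159
0.185 12 [ 6.7 -0.4] [ 2.9 -8.3] [9.5 4.9]
0.175 14 [4.4 0.5] [ 0.8 -3.5] [8.7 5. ]
0.165 12 [4.7 0.3] [ 2.2 -3.8] [6.7 4.3]
0.155 14 [4.6 0.3] [ 0.5 -3.7] [8.5 4.8]
0.145 6 [ 3.5 -0.2] [ 1.6 -4.3] [5.4 4.1]
0.139 10 [3.5 0.1] [ 1.3 -4.3] [5.4 4.5]
side 203 167
0.185 16 [3.5 3.5] [-0.5 -0.2] [8.  5.5]
0.175 9 [2.5 3.1] [-1.9  0.5] [5.1 5.6]
0.165 21 [1.  3.9] [-4.   0.2] [3.6 6.6]
0.155 23 [0.3 3.4] [-4.1 -0.5] [4.3 6.4]
0.145 29 [0.1 2.9] [-4.8 -2.6] [4.  6.7]
0.139 18 [-0.   3.1] [-4.7 -2.1] [4.  6.7]
head face 982 [[3.8, -6.4, -26.9], [7.6, -3.3, -13.8], [10.5, 0.2, -1.8], [11.2, 3.5, 0.7], [11.6, 6.3, 1.6]]
```

View pics/hover.png

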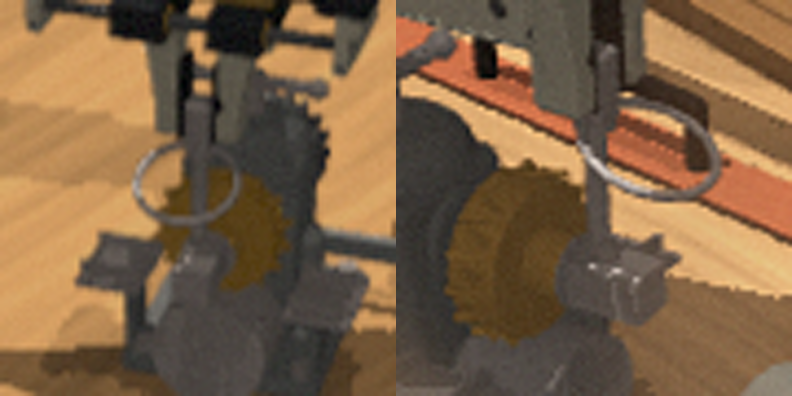

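The pin hangs upright over the shaft near the hole (side view pin at about (597,230), shaft mouth just below it). I'll descend gently.

jog_arm(
  targets=[
    {"dx":-0.5,"dy":-0.8,"dz":2,"rx":0,"ry":0,"rz":0,"gripper":0.9},
    {"dx":-0.5,"dy":-0.8,"dz":4,"rx":0,"ry":0,"rz":0,"gripper":0.9},
    {"dx":-0.5,"dy":-0.8,"dz":6,"rx":0,"ry":0,"rz":0,"gripper":0.9},
    {"dx":-0.5,"dy":-0.8,"dz":7.5,"rx":0,"ry":0,"rz":0,"gripper":0.9},
    {"dx":-0.5,"dy":-0.8,"dz":8.5,"rx":0,"ry":0,"rz":0,"gripper":0.9},
    {"dx":-0.5,"dy":-0.8,"dz":9,"rx":0,"ry":0,"rz":0,"gripper":0.9},
    {"dx":-0.5,"dy":-0.8,"dz":9.5,"rx":0,"ry":0,"rz":0,"gripper":0.9},
    {"dx":-0.5,"dy":-0.8,"dz":10,"rx":0,"ry":0,"rz":0,"gripper":0.9},
  ],
)

```text
t: 7.83
eef_pos: [0.5309, 0.0607, 0.2155]
ee_rot: [3.142, -0.0, -1.252]
force: [0.3, 0.0, -1.9]
width: 0.0158
gripper_force: 40.0
```

jog_arm(
  targets=[
    {"dx":0,"dy":1,"dz":0,"rx":0,"ry":0,"rz":0,"gripper":0.9},
    {"dx":0,"dy":1,"dz":0.5,"rx":0,"ry":0,"rz":0,"gripper":0.9},
    {"dx":0,"dy":1,"dz":1,"rx":0,"ry":0,"rz":0,"gripper":0.9},
    {"dx":0,"dy":1,"dz":1.5,"rx":0,"ry":0,"rz":0,"gripper":0.9},
    {"dx":0,"dy":1,"dz":2,"rx":0,"ry":0,"rz":0,"gripper":0.9},
    {"dx":0,"dy":1,"dz":2.5,"rx":0,"ry":0,"rz":0,"gripper":0.9},
    {"dx":0,"dy":1,"dz":2.5,"rx":0,"ry":0,"rz":0,"gripper":0.9},
    {"dx":0,"dy":1,"dz":2.5,"rx":0,"ry":0,"rz":0,"gripper":0.9},
  ],
)

```text
t: 8.5
eef_pos: [0.53, 0.0604, 0.2131]
ee_rot: [-3.141, -0.0, -1.252]
force: [-0.4, -1.0, -0.4]
width: 0.0158
gripper_force: 40.0
```

jog_arm(
  targets=[
    {"dx":0,"dy":0,"dz":0.5,"rx":0,"ry":0,"rz":0,"gripper":0.9},
    {"dx":0,"dy":0,"dz":1,"rx":0,"ry":0,"rz":0,"gripper":0.9},
    {"dx":0,"dy":0,"dz":1.5,"rx":0,"ry":0,"rz":0,"gripper":0.9},
    {"dx":0,"dy":0,"dz":2,"rx":0,"ry":0,"rz":0,"gripper":0.9},
    {"dx":0,"dy":0,"dz":2.5,"rx":0,"ry":0,"rz":0,"gripper":0.9},
    {"dx":0,"dy":0,"dz":3,"rx":0,"ry":0,"rz":0,"gripper":0.9},
    {"dx":0,"dy":0,"dz":3,"rx":0,"ry":0,"rz":0,"gripper":0.9},
    {"dx":0,"dy":0,"dz":3,"rx":0,"ry":0,"rz":0,"gripper":0.9},
  ],
)

```text
t: 9.17
eef_pos: [0.5302, 0.0604, 0.2101]
ee_rot: [-3.141, -0.0, -1.252]
force: [2.3, -0.2, -0.6]
width: 0.0159
gripper_force: 40.0
```

jog_arm(
  targets=[
    {"dx":0,"dy":-0.6,"dz":0,"rx":0,"ry":0,"rz":0,"gripper":0.9},
    {"dx":0,"dy":-0.6,"dz":1,"rx":0,"ry":0,"rz":0,"gripper":0.9},
    {"dx":0,"dy":-0.6,"dz":2,"rx":0,"ry":0,"rz":0,"gripper":0.9},
    {"dx":0,"dy":-0.6,"dz":3,"rx":0,"ry":0,"rz":0,"gripper":0.9},
    {"dx":0,"dy":-0.6,"dz":4,"rx":0,"ry":0,"rz":0,"gripper":0.9},
    {"dx":0,"dy":-0.6,"dz":5,"rx":0,"ry":0,"rz":0,"gripper":0.9},
    {"dx":0,"dy":-0.6,"dz":5,"rx":0,"ry":0,"rz":0,"gripper":0.9},
    {"dx":0,"dy":-0.6,"dz":5,"rx":0,"ry":0,"rz":0,"gripper":0.9},
  ],
)

```text
t: 9.83
eef_pos: [0.5304, 0.0606, 0.2048]
ee_rot: [3.141, 0.0, -1.252]
force: [1.7, -1.1, -2.5]
width: 0.0156
gripper_force: 40.0
```

jog_arm(
  targets=[
    {"dx":0.4,"dy":-0.4,"dz":1,"rx":0,"ry":0,"rz":0,"gripper":0.9},
    {"dx":0.4,"dy":-0.4,"dz":2,"rx":0,"ry":0,"rz":0,"gripper":0.9},
    {"dx":0.4,"dy":-0.4,"dz":3.5,"rx":0,"ry":0,"rz":0,"gripper":0.9},
    {"dx":0.4,"dy":-0.4,"dz":5,"rx":0,"ry":0,"rz":0,"gripper":0.9},
    {"dx":0.4,"dy":-0.4,"dz":6.5,"rx":0,"ry":0,"rz":0,"gripper":0.9},
    {"dx":0.4,"dy":-0.4,"dz":8,"rx":0,"ry":0,"rz":0,"gripper":0.9},
    {"dx":0.4,"dy":-0.4,"dz":8,"rx":0,"ry":0,"rz":0,"gripper":0.9},
    {"dx":0.4,"dy":-0.4,"dz":8,"rx":0,"ry":0,"rz":0,"gripper":0.9},
  ],
)

```text
t: 10.5
eef_pos: [0.5309, 0.0603, 0.1969]
ee_rot: [3.141, -0.0, -1.252]
force: [0.5, -0.0, -1.5]
width: 0.0158
gripper_force: 40.0
```

jog_arm(
  targets=[
    {"dx":0,"dy":0,"dz":2,"rx":0,"ry":0,"rz":0,"gripper":0.9},
    {"dx":0,"dy":0,"dz":4,"rx":0,"ry":0,"rz":0,"gripper":0.9},
    {"dx":0,"dy":0,"dz":6.5,"rx":0,"ry":0,"rz":0,"gripper":0.9},
    {"dx":0,"dy":0,"dz":9,"rx":0,"ry":0,"rz":0,"gripper":0.9},
    {"dx":0,"dy":0,"dz":11.5,"rx":0,"ry":0,"rz":0,"gripper":0.9},
    {"dx":0,"dy":0,"dz":14,"rx":0,"ry":0,"rz":0,"gripper":0.9},
    {"dx":0,"dy":0,"dz":14,"rx":0,"ry":0,"rz":0,"gripper":0.9},
    {"dx":0,"dy":0,"dz":14,"rx":0,"ry":0,"rz":0,"gripper":0.9},
  ],
)

```text
t: 11.17
eef_pos: [0.5309, 0.0602, 0.1828]
ee_rot: [3.141, -0.0, -1.252]
force: [-0.5, 0.1, -2.2]
width: 0.0157
gripper_force: 40.0
```

jog_arm(
  targets=[
    {"dx":0,"dy":0,"dz":2,"rx":0,"ry":0,"rz":0,"gripper":0.9},
    {"dx":0,"dy":0,"dz":4,"rx":0,"ry":0,"rz":0,"gripper":0.9},
    {"dx":0,"dy":0,"dz":6.5,"rx":0,"ry":0,"rz":0,"gripper":0.9},
    {"dx":0,"dy":0,"dz":9,"rx":0,"ry":0,"rz":0,"gripper":0.9},
    {"dx":0,"dy":0,"dz":11.5,"rx":0,"ry":0,"rz":0,"gripper":0.9},
    {"dx":0,"dy":0,"dz":14,"rx":0,"ry":0,"rz":0,"gripper":0.9},
    {"dx":0,"dy":0,"dz":14,"rx":0,"ry":0,"rz":0,"gripper":0.9},
    {"dx":0,"dy":0,"dz":14,"rx":0,"ry":0,"rz":0,"gripper":0.9},
  ],
)

```text
t: 11.83
eef_pos: [0.5309, 0.0604, 0.1688]
ee_rot: [3.141, 0.0, -1.252]
force: [-0.6, 1.4, -3.0]
width: 0.0157
gripper_force: 40.0
```

jog_arm(
  targets=[
    {"dx":0,"dy":0,"dz":1,"rx":0,"ry":0,"rz":0,"gripper":0.9},
    {"dx":0,"dy":0,"dz":2,"rx":0,"ry":0,"rz":0,"gripper":0.9},
    {"dx":0,"dy":0,"dz":3,"rx":0,"ry":0,"rz":0,"gripper":0.9},
    {"dx":0,"dy":0,"dz":4,"rx":0,"ry":0,"rz":0,"gripper":0.9},
    {"dx":0,"dy":0,"dz":5,"rx":0,"ry":0,"rz":0,"gripper":0.9},
    {"dx":0,"dy":0,"dz":5.5,"rx":0,"ry":0,"rz":0,"gripper":0.9},
    {"dx":0,"dy":0,"dz":6,"rx":0,"ry":0,"rz":0,"gripper":0.9},
    {"dx":0,"dy":0,"dz":6,"rx":0,"ry":0,"rz":0,"gripper":0.9},
  ],
)

```text
t: 12.5
eef_pos: [0.5311, 0.0604, 0.1631]
ee_rot: [-3.141, 0.0, -1.252]
force: [-0.3, 2.9, -0.7]
width: 0.0158
gripper_force: 40.0
```

jog_arm(
  targets=[
    {"dx":-0.4,"dy":0,"dz":0.3,"rx":0,"ry":0,"rz":0,"gripper":0.9},
    {"dx":-0.4,"dy":0,"dz":0.6,"rx":0,"ry":0,"rz":0,"gripper":0.9},
    {"dx":-0.4,"dy":0,"dz":0.9,"rx":0,"ry":0,"rz":0,"gripper":0.9},
    {"dx":-0.4,"dy":0,"dz":1.2,"rx":0,"ry":0,"rz":0,"gripper":0.9},
    {"dx":-0.4,"dy":0,"dz":1.5,"rx":0,"ry":0,"rz":0,"gripper":0.9},
    {"dx":-0.4,"dy":0,"dz":1.8,"rx":0,"ry":0,"rz":0,"gripper":0.9},
    {"dx":-0.4,"dy":0,"dz":1.8,"rx":0,"ry":0,"rz":0,"gripper":0.9},
    {"dx":-0.4,"dy":0,"dz":1.8,"rx":0,"ry":0,"rz":0,"gripper":0.9},
  ],
)

```text
t: 13.17
eef_pos: [0.5309, 0.0606, 0.1618]
ee_rot: [-3.141, -0.0, -1.252]
force: [-2.6, 0.7, 5.4]
width: 0.0157
gripper_force: 40.0
```

jog_arm(
  targets=[
    {"dx":0,"dy":0,"dz":0.3,"rx":0,"ry":0,"rz":0,"gripper":0.9},
    {"dx":0,"dy":0,"dz":0.5,"rx":0,"ry":0,"rz":0,"gripper":0.9},
    {"dx":0,"dy":0,"dz":0.5,"rx":0,"ry":0,"rz":0,"gripper":0.9},
    {"dx":0,"dy":0,"dz":0.5,"rx":0,"ry":0,"rz":0,"gripper":0.8},
    {"dx":0,"dy":0,"dz":0,"rx":0,"ry":0,"rz":0,"gripper":0.7},
    {"dx":0,"dy":0,"dz":0,"rx":0,"ry":0,"rz":0,"gripper":0.64},
    {"dx":0,"dy":0,"dz":0,"rx":0,"ry":0,"rz":0,"gripper":0.64},
    {"dx":0,"dy":0,"dz":0,"rx":0,"ry":0,"rz":0,"gripper":0.64},
  ],
)

```text
t: 13.83
eef_pos: [0.5308, 0.0606, 0.1611]
ee_rot: [3.141, -0.0, -1.252]
force: [0.4, -0.0, -0.1]
width: 0.0311
gripper_force: 0.0
```

Run:
```python
from h import *
s=arm.get_state(); T=s['eef_pos']; print(T,s['force'],s['width'])
h=np.array([.5302,.0589]); y=-1.252; ex=np.array([np.cos(y),np.sin(y)]); ey=np.array([-np.sin(y),np.cos(y)])
F=np.load('F5.npy',allow_pickle=True).item()
H={}
for n,f in list(F.items())+[(n,np.load(n+'0.npy',allow_pickle=True).item()) for n in('scene','side')]+[('w4',np.load('wrist4.npy',allow_pickle=True).item())]:
    q=pts(f).reshape(-1,3); a=(q[:,:2]-h)@ex*1000; b=(q[:,:2]-h)@ey*1000
    m=(a>-45)&(a<80)&(abs(b)<70)&(q[:,2]<.135)&(q[:,2]>.01)
    for x,yy,z in zip(a[m],b[m],q[m,2]):
        k=(int(x//10)*10,int(yy//10)*10); H.setdefault(k,[]).append(z*1000)
print('      '+' '.join('%4d'%b for b in range(-70,70,10)))
for a in range(-40,80,10): print('%4d |'%a,' '.join('%4d'%np.percentile(H[(a,b)],95) if len(H.get((a,b),[]))>3 else '   .' for b in range(-70,70,10)))
```

```text
[0.53081997 0.06055785 0.16105694] [ 0.39007027 -0.04156855 -0.05871934] 0.031149163129298146
       -70  -60  -50  -40  -30  -20  -10    0   10   20   30   40   50   60
 -40 |   85   85  124  131  131  131  133  133  133  133  132  114   84   85
 -30 |   83   83   83   61   71  125  131  131  125   70   60   81   80   82
 -20 |   78   77   79   59   68  125  130  129  124   67   58   77   79   80
 -10 |    .    .    .    .    .  125  126  126  126    .    .    .    .    .
   0 |    .    .    .    .    .  126  126  126  125    .    .    .    .    .
  10 |    .    .    .    .    .  125  126  126  126    .    .    .    .    .
  20 |    .    .    .    .    .  126  126  126  125    .    .    .    .    .
  30 |    .    .    .    .    .    .    .    .    .    .    .    .    .    .
  40 |    .    .    .    .    .    .    .    .   41   52   57   59    .    .
  50 |   39   37   33    .    .    .    .    .   45   54   59   60   58   55
  60 |   42   41   40   39   39   35    .    .   48   56   59   60   59   54
  70 |   40   41   41   41   40   40   39   39   51   57   60   60   58   53
```

jog_arm(
  targets=[
    {"dx":0,"dy":0,"dz":-5,"rx":0,"ry":0,"rz":0,"gripper":0.64},
    {"dx":0,"dy":0,"dz":-15,"rx":0,"ry":0,"rz":0,"gripper":0.64},
    {"dx":0,"dy":0,"dz":-28,"rx":0,"ry":0,"rz":0,"gripper":0.64},
    {"dx":0,"dy":0,"dz":-40,"rx":0,"ry":0,"rz":0,"gripper":0.64},
    {"dx":12,"dy":0,"dz":-42,"rx":0,"ry":0,"rz":0,"gripper":0.64},
    {"dx":30,"dy":0,"dz":-42,"rx":0,"ry":0,"rz":0,"gripper":0.64},
    {"dx":47,"dy":0,"dz":-42,"rx":0,"ry":0,"rz":0,"gripper":0.64},
    {"dx":47,"dy":0,"dz":-42,"rx":0,"ry":0,"rz":0,"gripper":0.64},
  ],
)

```text
t: 14.5
eef_pos: [0.5462, 0.0139, 0.2036]
ee_rot: [-3.141, -0.0, -1.253]
force: [0.3, 0.3, 0.4]
width: 0.0313
gripper_force: 0.0
```

```bash
cat > pinchk.py <<'E'
from h import *
h=np.array([.5302,.0589]); y=-1.252; ex=np.array([np.cos(y),np.sin(y)]); ey=np.array([-np.sin(y),np.cos(y)])
s=arm.get_state(); T=s['eef_pos']; print(s['t'],T,'TCP rel hole',((T[:2]-h)@ex*1000).round(1),((T[:2]-h)@ey*1000).round(1),s['force'],s['width'])
for n in('scene','side'):
    f=grab(n); np.save(n+'_c.npy',f,allow_pickle=True); w=pts(f); q=w.reshape(-1,3); a=(q[:,:2]-h)@ex*1000; b=(q[:,:2]-h)@ey*1000; z=q[:,2]*1000
    m=(abs(a)<14)&(abs(b)<14)&(z>130)&(z<175); print(n,'head',m.sum(),'a,b,z range',[(np.percentile(k[m],[3,50,97]).round(1)).tolist() for k in(a,b,z)] if m.sum() else '')
    g=f['frame'].reshape(-1,3).astype(int)
    m=(a>3)&(a<62)&(abs(b)<34)&(z>66)&(z<142)&((abs(b)>14)|(a>28)|(z<100))&(g.max(1)-g.min(1)<50)
    if m.sum(): print('ring-ish',m.sum()); print(np.c_[a,b,z][m][::max(1,m.sum()//25)].round(0).astype(int).tolist())
E
python3 pinchk.py
```

```text
14.5 [0.5462246  0.01388672 0.20362256] TCP rel hole 47.8 1.1 [0.30008621 0.32691465 0.42047446] 0.03130056126322297
scene head 79 a,b,z range [[-4.9, 7.6, 11.7], [-11.7, -0.4, 9.9], [130.5, 143.8, 162.0]]
ring-ish 98
[[6, -17, 132], [7, -19, 129], [16, -25, 131], [6, 18, 133], [13, -23, 126], [17, -30, 124], [14, 22, 132], [21, -26, 124], [28, -29, 125], [15, 28, 128], [22, 27, 129], [33, -25, 123], [37, -26, 122], [22, 30, 123], [30, 29, 125], [42, -22, 120], [43, -21, 118], [46, -21, 116], [40, 27, 122], [50, -14, 117], [42, 28, 120], [50, -9, 115], [46, 19, 118], [42, 25, 117], [54, -5, 116], [52, 2, 116], [47, 11, 114], [49, 19, 117], [56, -2, 114], [55, 6, 115], [53, 13, 115], [7, 0, 81], [5, 5, 78]]
side head 210 a,b,z range [[-8.3, 3.1, 7.9], [-9.4, -5.5, 6.7], [131.9, 148.8, 163.4]]
ring-ish 149
[[5, 15, 134], [10, 24, 131], [10, 21, 131], [17, 28, 129], [18, 25, 129], [21, 30, 125], [29, 26, 125], [34, 25, 122], [6, -22, 134], [40, 25, 120], [41, 24, 118], [47, 18, 121], [47, 18, 119], [13, -26, 128], [16, -28, 128], [17, -26, 125], [53, 8, 117], [52, 3, 117], [28, -26, 124], [25, -28, 122], [33, -24, 122], [31, -31, 123], [38, -26, 122], [51, -8, 117], [34, -29, 120], [42, -24, 120], [49, -19, 120], [51, -6, 113], [41, -23, 117], [47, -16, 116]]
```

jog_arm(
  targets=[
    {"dx":-2,"dy":0,"dz":20,"rx":0,"ry":0,"rz":0,"gripper":0.64},
    {"dx":-3,"dy":0,"dz":42,"rx":0,"ry":0,"rz":0,"gripper":0.64},
    {"dx":-3,"dy":0,"dz":55,"rx":0,"ry":0,"rz":0,"gripper":0.64},
    {"dx":-3,"dy":0,"dz":60,"rx":0,"ry":0,"rz":0,"gripper":0.64},
    {"dx":-4,"dy":0,"dz":64,"rx":0,"ry":0,"rz":0,"gripper":0.64},
    {"dx":-4,"dy":0,"dz":68,"rx":0,"ry":0,"rz":0,"gripper":0.64},
    {"dx":-5,"dy":0,"dz":72,"rx":0,"ry":0,"rz":0,"gripper":0.64},
    {"dx":-6,"dy":0,"dz":76,"rx":0,"ry":0,"rz":0,"gripper":0.64},
  ],
)

```text
t: 15.27
eef_pos: [0.5444, 0.0221, 0.1279]
ee_rot: [-3.14, -0.0, -1.252]
force: [-0.3, 0.2, 2.2]
width: 0.0313
gripper_force: 0.7
```

jog_arm(
  targets=[
    {"dx":-2,"dy":0,"dz":1,"rx":0,"ry":0,"rz":0,"gripper":0.64},
    {"dx":-4,"dy":0,"dz":1,"rx":0,"ry":0,"rz":0,"gripper":0.64},
    {"dx":-6,"dy":0,"dz":1,"rx":0,"ry":0,"rz":0,"gripper":0.64},
    {"dx":-8,"dy":0,"dz":1,"rx":0,"ry":0,"rz":0,"gripper":0.64},
    {"dx":-10,"dy":0,"dz":1,"rx":0,"ry":0,"rz":0,"gripper":0.64},
    {"dx":-12,"dy":0,"dz":1,"rx":0,"ry":0,"rz":0,"gripper":0.64},
    {"dx":-14,"dy":0,"dz":1,"rx":0,"ry":0,"rz":0,"gripper":0.64},
    {"dx":-14,"dy":0,"dz":1,"rx":0,"ry":0,"rz":0,"gripper":0.64},
  ],
)

```text
t: 15.93
eef_pos: [0.5392, 0.0354, 0.1263]
ee_rot: [-3.142, 0.0, -1.252]
force: [0.4, -1.2, -0.3]
width: 0.0315
gripper_force: 0.5
```

jog_arm(
  targets=[
    {"dx":-1,"dy":0,"dz":0,"rx":0,"ry":0,"rz":0,"gripper":0.64},
    {"dx":-2,"dy":0,"dz":0,"rx":0,"ry":0,"rz":0,"gripper":0.64},
    {"dx":-3,"dy":0,"dz":0,"rx":0,"ry":0,"rz":0,"gripper":0.64},
    {"dx":-4,"dy":0,"dz":0,"rx":0,"ry":0,"rz":0,"gripper":0.64},
    {"dx":-5,"dy":0,"dz":0,"rx":0,"ry":0,"rz":0,"gripper":0.64},
    {"dx":-6,"dy":0,"dz":0,"rx":0,"ry":0,"rz":0,"gripper":0.64},
    {"dx":-6,"dy":0,"dz":0,"rx":0,"ry":0,"rz":0,"gripper":0.64},
    {"dx":-6,"dy":0,"dz":0,"rx":0,"ry":0,"rz":0,"gripper":0.64},
  ],
)

```text
t: 16.6
eef_pos: [0.5374, 0.0408, 0.1262]
ee_rot: [3.141, 0.0, -1.252]
force: [0.8, -1.7, -0.9]
width: 0.0315
gripper_force: 0.8
```

```bash
python3 pinchk.py
```

```text
16.6 [0.53735125 0.04082858 0.12620257] TCP rel hole 19.4 1.1 [ 0.78129304 -1.71394187 -0.93663473] 0.03146162141334467
scene head 60 a,b,z range [[-5.9, 5.6, 10.4], [-10.5, -0.6, 8.4], [130.8, 142.2, 162.5]]
ring-ish 258
[[11, -16, 141], [33, -30, 139], [30, -28, 135], [30, -28, 132], [32, -30, 130], [30, 21, 138], [22, -23, 123], [30, 32, 137], [31, 19, 132], [33, -22, 123], [34, 30, 133], [29, -15, 119], [19, 32, 122], [11, -15, 105], [33, -27, 113], [27, 24, 120], [28, -18, 109], [22, 33, 115], [32, 25, 117], [30, 22, 112], [33, 23, 111], [30, 22, 106], [15, 24, 94], [17, -11, 82], [23, -6, 84], [19, 20, 86]]
side head 0 a,b,z range 
ring-ish 435
[[30, 33, 141], [24, 16, 139], [30, 28, 133], [21, 17, 131], [27, 16, 131], [31, 23, 127], [24, 15, 124], [29, 31, 115], [18, 17, 115], [22, 18, 114], [25, 17, 113], [27, 18, 110], [27, 17, 109], [28, 15, 108], [3, -27, 118], [9, -32, 121], [9, -32, 119], [8, -31, 116], [8, -31, 113], [8, -31, 112], [7, -30, 108], [10, -31, 108], [8, -29, 103], [27, -30, 108], [16, 7, 79], [16, -7, 83]]
```

jog_arm(
  targets=[
    {"dx":-0.5,"dy":0,"dz":0,"rx":0,"ry":0,"rz":0,"gripper":0.64},
    {"dx":-1,"dy":0,"dz":0,"rx":0,"ry":0,"rz":0,"gripper":0.64},
    {"dx":-1.5,"dy":0,"dz":0,"rx":0,"ry":0,"rz":0,"gripper":0.64},
    {"dx":-2,"dy":0,"dz":0,"rx":0,"ry":0,"rz":0,"gripper":0.64},
    {"dx":-2.5,"dy":0,"dz":0,"rx":0,"ry":0,"rz":0,"gripper":0.64},
    {"dx":-3,"dy":0,"dz":0,"rx":0,"ry":0,"rz":0,"gripper":0.64},
    {"dx":-3,"dy":0,"dz":0,"rx":0,"ry":0,"rz":0,"gripper":0.64},
    {"dx":-3,"dy":0,"dz":0,"rx":0,"ry":0,"rz":0,"gripper":0.64},
  ],
)

```text
t: 17.37
eef_pos: [0.5365, 0.0436, 0.1263]
ee_rot: [-3.142, 0.0, -1.252]
force: [0.1, -2.3, -1.2]
width: 0.0318
gripper_force: 1.0
```

jog_arm(
  targets=[
    {"dx":-0.3,"dy":0,"dz":0,"rx":0,"ry":0,"rz":0,"gripper":0.64},
    {"dx":-0.6,"dy":0,"dz":0,"rx":0,"ry":0,"rz":0,"gripper":0.64},
    {"dx":-0.9,"dy":0,"dz":0,"rx":0,"ry":0,"rz":0,"gripper":0.64},
    {"dx":-1.2,"dy":0,"dz":0,"rx":0,"ry":0,"rz":0,"gripper":0.64},
    {"dx":-1.5,"dy":0,"dz":0,"rx":0,"ry":0,"rz":0,"gripper":0.64},
    {"dx":-1.5,"dy":0,"dz":0,"rx":0,"ry":0,"rz":0,"gripper":0.64},
    {"dx":-1.5,"dy":0,"dz":0,"rx":0,"ry":0,"rz":0,"gripper":0.64},
    {"dx":-1.5,"dy":0,"dz":0,"rx":0,"ry":0,"rz":0,"gripper":0.64},
  ],
)

```text
t: 18.03
eef_pos: [0.5361, 0.045, 0.1263]
ee_rot: [-3.142, 0.0, -1.252]
force: [1.3, -2.3, -1.0]
width: 0.0318
gripper_force: 1.1
```

```bash
python3 pinchk.py
```

```text
18.0333 [0.53606262 0.04503931 0.12625477] TCP rel hole 15.0 1.2 [ 1.2830138  -2.29805166 -1.01229363] 0.03180683721444569
scene head 65 a,b,z range [[-7.8, 6.0, 9.5], [-7.4, 1.6, 8.4], [130.8, 143.4, 160.7]]
ring-ish 233
[[10, -16, 141], [28, -18, 142], [27, -19, 138], [15, -22, 128], [19, -24, 127], [24, 30, 139], [16, -14, 123], [25, -27, 123], [29, 24, 135], [23, -22, 120], [26, 28, 131], [28, -16, 121], [26, 33, 129], [9, -16, 107], [27, -29, 112], [24, 20, 120], [28, -21, 111], [28, 32, 122], [25, 18, 114], [23, 18, 110], [8, -19, 91], [6, -19, 86], [9, -19, 85], [10, -10, 81], [11, -4, 80], [8, 19, 82]]
side head 0 a,b,z range 
ring-ish 400
[[25, 33, 139], [14, 18, 136], [24, 17, 136], [25, 29, 129], [5, 17, 125], [15, 17, 125], [26, 20, 124], [22, 15, 122], [26, 29, 113], [26, -26, 138], [26, -22, 134], [23, -15, 127], [23, -15, 125], [23, -15, 123], [5, -32, 122], [9, -31, 121], [15, -30, 120], [19, -33, 120], [17, -30, 116], [14, -30, 113], [17, -31, 112], [16, -30, 109], [25, -30, 109], [5, -28, 95], [10, -1, 80]]
```

jog_arm(
  targets=[
    {"dx":-0.3,"dy":0,"dz":0,"rx":0,"ry":0,"rz":0,"gripper":0.64},
    {"dx":-0.6,"dy":0,"dz":0,"rx":0,"ry":0,"rz":0,"gripper":0.64},
    {"dx":-0.9,"dy":0,"dz":0,"rx":0,"ry":0,"rz":0,"gripper":0.64},
    {"dx":-1.2,"dy":0,"dz":0,"rx":0,"ry":0,"rz":0,"gripper":0.64},
    {"dx":-1.5,"dy":0,"dz":0,"rx":0,"ry":0,"rz":0,"gripper":0.64},
    {"dx":-1.5,"dy":0,"dz":0,"rx":0,"ry":0,"rz":0,"gripper":0.64},
    {"dx":-1.5,"dy":0,"dz":0,"rx":0,"ry":0,"rz":0,"gripper":0.64},
    {"dx":-1.5,"dy":0,"dz":0,"rx":0,"ry":0,"rz":0,"gripper":0.64},
  ],
)

```text
t: 18.8
eef_pos: [0.5356, 0.0463, 0.1263]
ee_rot: [3.142, -0.0, -1.252]
force: [0.9, -3.8, -1.4]
width: 0.0318
gripper_force: 1.9
```

jog_arm(
  targets=[
    {"dx":-0.2,"dy":0,"dz":0,"rx":0,"ry":0,"rz":0,"gripper":0.64},
    {"dx":-0.4,"dy":0,"dz":0,"rx":0,"ry":0,"rz":0,"gripper":0.64},
    {"dx":-0.6,"dy":0,"dz":0,"rx":0,"ry":0,"rz":0,"gripper":0.64},
    {"dx":-0.8,"dy":0,"dz":0,"rx":0,"ry":0,"rz":0,"gripper":0.64},
    {"dx":-0.8,"dy":0,"dz":0,"rx":0,"ry":0,"rz":0,"gripper":0.64},
    {"dx":-0.8,"dy":0,"dz":0,"rx":0,"ry":0,"rz":0,"gripper":0.64},
    {"dx":-0.8,"dy":0,"dz":0,"rx":0,"ry":0,"rz":0,"gripper":0.64},
    {"dx":-0.8,"dy":0,"dz":0,"rx":0,"ry":0,"rz":0,"gripper":0.64},
  ],
)

```text
t: 19.47
eef_pos: [0.5354, 0.0466, 0.1263]
ee_rot: [3.141, -0.001, -1.252]
force: [3.2, -7.4, -2.8]
width: 0.0318
gripper_force: 3.5
```

jog_arm(
  targets=[
    {"dx":3,"dy":0,"dz":0,"rx":0,"ry":0,"rz":0,"gripper":0.64},
    {"dx":12,"dy":0,"dz":0,"rx":0,"ry":0,"rz":0,"gripper":0.64},
    {"dx":30,"dy":0,"dz":0,"rx":0,"ry":0,"rz":0,"gripper":0.64},
    {"dx":50,"dy":0,"dz":-5,"rx":0,"ry":0,"rz":0,"gripper":0.64},
    {"dx":70,"dy":0,"dz":-25,"rx":0,"ry":0,"rz":0,"gripper":0.64},
    {"dx":90,"dy":0,"dz":-50,"rx":0,"ry":0,"rz":0,"gripper":0.64},
    {"dx":105,"dy":0,"dz":-75,"rx":0,"ry":0,"rz":0,"gripper":0.64},
    {"dx":110,"dy":0,"dz":-90,"rx":0,"ry":0,"rz":0,"gripper":0.64},
  ],
)

```text
t: 20.13
eef_pos: [0.5714, -0.0591, 0.2192]
ee_rot: [-3.138, -0.001, -1.253]
force: [0.1, 0.9, -0.2]
width: 0.0314
gripper_force: 0.0
```

```bash
python3 pinchk.py
python3 - <<'E'
from h import *
o=[]
for n in('scene','side'):
    f=np.load(n+'_c.npy',allow_pickle=True).item(); u,v=map(int,proj(f,[.5302,.0589,.12])); o.append(cv2.resize(f['frame'][v-42:v+42,u-42:u+42],None,fx=4.7,fy=4.7,interpolation=cv2.INTER_CUBIC))
cv2.imwrite('pics/final.png',np.hstack(o)[:,:,::-1])
E
```

```text
20.1333 [ 0.57138874 -0.05906373  0.21915611] TCP rel hole 124.9 2.1 [ 0.10067755  0.86878088 -0.21752326] 0.03142250953695155
scene head 47 a,b,z range [[-8.7, 2.5, 9.2], [4.1, 7.8, 10.9], [131.3, 146.4, 162.1]]
ring-ish 70
[[5, 14, 131], [3, 22, 129], [3, 19, 125], [4, 23, 123], [4, -28, 108], [4, 25, 118], [4, -28, 102], [7, 29, 114], [4, -26, 99], [5, -25, 96], [5, -22, 94], [9, -24, 93], [6, 29, 102], [4, -20, 88], [8, 29, 100], [8, -19, 88], [4, 26, 94], [8, -19, 84], [8, -13, 85], [4, 5, 86], [4, 26, 90], [8, -13, 82], [9, 25, 90], [6, -11, 78], [6, -6, 80], [5, 16, 83], [11, 23, 88], [6, -6, 76], [5, -1, 76], [5, 5, 77], [8, 11, 81], [9, 17, 83], [5, 0, 74], [9, 6, 78], [7, 11, 77]]
side head 211 a,b,z range [[-9.6, 0.9, 6.6], [-9.5, -5.4, 6.8], [131.8, 149.3, 163.7]]
ring-ish 52
[[5, 21, 86], [4, 21, 84], [6, 15, 85], [4, 18, 81], [5, 9, 84], [3, -29, 102], [5, 10, 81], [3, -29, 100], [4, 7, 80], [4, -27, 97], [4, 1, 81], [5, 6, 78], [5, -28, 96], [4, -2, 80], [5, 2, 78], [5, -26, 92], [5, -20, 88], [4, -6, 80], [6, -2, 79], [4, -25, 89], [5, -20, 87], [5, -14, 83], [7, -11, 82], [4, 1, 74], [4, -16, 82], [6, -13, 80]]
```

View pics/final.png

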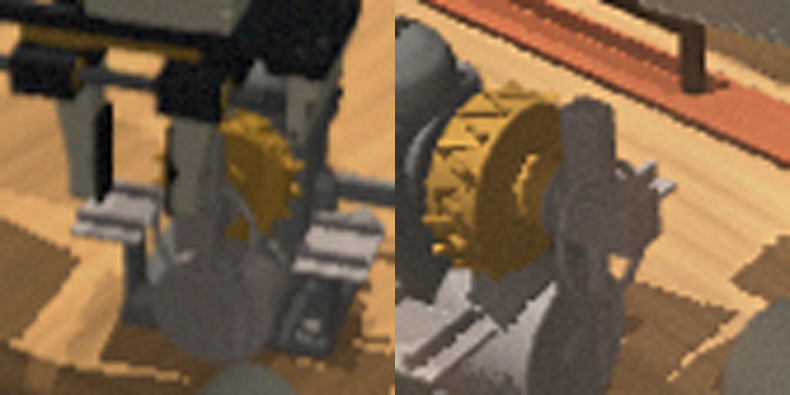

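The side view shows the ring hanging around the shaft end, down at the pin near its tip ((600,200)–(595,290)). The head is upright on the shaft, with its top measured at 163 mm against 162.5 mm expected. The gripper is clear.

```bash
python3 -c "
from station import arm
print(arm.job_done())"
```

```text
the job is handed in; nothing more can be done
None
```

The job is handed in: the linchpin sits in the cross hole with its shoulder on the shaft (head top 163 mm against 162.5 mm expected), and its ring was pushed down over the shaft end with about 8 N, to where the resistance rose. It took 20 s, and only the linchpin was handled.

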